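Load a slotted mass onto a dead-weight tester

TASK

Put the loose slotted mass from the bench on top of the one already on the tester's stem: turn it so that its slot faces the opposite way from the slot below, slide it in sideways under the stem's head, feeling for the stem, and press it fully home against the stem with a firm push of about 10 N, held for a good half second. Never let it push on the stem with more than 20 N. Let the mass go lying flat and centred on the stem, and leave the other things alone.

Things in the scene. Friction and masses are not known exactly. Their poses are not given: they have to be found in the camera images.
- new_mass_center (a point): The slotted mass to load, loose on the bench: bare aluminium disc 100 mm across, 12 mm thick, 0.19 to 0.31 kg. The point is the disc's centre, half-way up its thickness; x points from the centre out through the open slot, z up. The slot's flat closed end lies at x = -6 mm, so that the disc is centred on a 12 mm stem when the slot's end touches it
- new_mass_mouth (a point): The open mouth of the loose mass's radial slot: on the rim, 50 mm from its centre along x. The slot is 15 mm wide and widens evenly to 32 mm towards the rim (from 32 mm to 47 mm from the centre)
- new_mass_grip (a point): Point to grip on the loose mass: in an upright flat fin at the rim opposite the slot, 63 mm from the disc's centre along -x and 24 mm above the disc's underside. The fin is 12 mm thick along y, 34 mm long along x (46 to 80 mm from the centre), and rises from the level of the underside to 40 mm above it; it can be gripped along y from above. Axes as new_mass_center
- new_mass: The loose slotted mass as a body; origin at the centre of the disc's underside, axes as new_mass_center
- tester: Fixed dead-weight tester; origin at bench level under the middle of its cross slide, which runs along its x; z up. Grey foot 115 mm wide along y, reaching along x from 65 mm before to 155 mm behind the origin, with a dial at the +x end. On the slide a column bears a steel flange 80 mm across, its top 54 mm above the bench, and an upright rigid steel stem 12 mm across
- slide_middle (a point): Point over the middle of the tester's slide, at the height of the flange's top (54 mm). The stem stands clamped, unyielding, up to 18 mm to either side of it along the tester's x, differently each time: not given, to be seen or felt. The stem's head is 34 mm across, 89 to 102 mm above the bench; the lower mass's top is at 66 mm, so the new mass has 23 mm below the head and comes in only sideways
- lower_mass (a joint): Turn of the lower mass about the stem, rad, anticlockwise seen from above; at 0 its slot faces along the tester's -x. It is the same as the loose mass in every size, centred on the stem, and turns only stiffly (3 N m). Its fin stands opposite its slot and reaches 94 mm above the bench, 46 to 80 mm from the stem
- carton: Bystander: small closed carton, 86 x 105 mm, 30 mm high; origin under its centre
- pot: Bystander: closed pot with a flat lid, 63 mm across, 54 mm high; origin under its centre
Things that resemble listed ones, but are neither listed nor needed, are in the scene too. Leave any red look-alike of the new_mass alone.

How it is judged:
By the outcome, as a careful person would: the job done as asked, in the order asked, and still so for the second after the job is handed in, with the robot touching nothing.
It also fails if it takes over 72 s, if anything falls off the work surface, if the arm or the gripper's body presses on something with over 40 N, if the wrist force passes 120 N, or if a joint passes its speed limit or range.

ROBOT

A 6-joint arm with a two-finger parallel gripper is mounted at the origin on the work surface; the furniture and walls round the work are solid. World frame = base frame: x ahead of the robot, y to its left, z up, the work surface at z = 0. Lengths are in m, angles in rad, forces in N, time in s.
With the tool pointing down it reaches from about 0.425 to 0.95 m from the base axis. Payload 3.5 kg.
Tool frame: the origin (TCP) lies on the centre line of the jaws, within the pads' length; the fingertips stand 19 mm ahead of it and the grasp point (between the pads) is the TCP (env.tip_extent is the distance from the TCP to the fingertips, in m); z points along the fingers, x is the direction in which the jaws open and shut, and the axes are right-handed (so a half turn about z gives the same grasp; the last joint's range is limited). The gripper opens to 85 mm and grips with 20 to 120 N. Pads are 22 mm wide; open, the fingers measure 114 mm over their backs; the gripper's body (76 mm by 85 mm) begins 54 mm behind the grasp point. The pads swing forward as they close: fully open they stand 13 mm farther back than shut.
Start: joints at [-1.383, 0.286, 1.577, -0, 1.279, -0.15], TCP at [0.224, -0.637, 0.25] pointing down, gripper open.
Joint ranges: [-2.77, 2.77], [-0.9, 2.22], [0.21, 2.48], [-1.53, 4.67], [0.24, 2.81], [-2.84, 2.84]. Speed limits (rad/s): [2.79, 2.79, 3.14, 3.14, 3.14, 3.14].

INTERFACE

Orientations are given as a rotation vector (axis times angle).
In Python, from workcell import env, viewer, finder gives the robot as it stands. The module is installed in compiled form; this text tells all that it offers.
- The arm moves only by the shell command python3 -m creep 'ROWS' [FORCE]. ROWS is JSON, a list of rows, each an object with "translation": the shift along the tool's x, y, z in m, a list of three; "angular": the turn, a rotation vector about the tool's x, y, z in degrees, a list of three; "hand": the opening, from -1 (shut) to 1 (fully open). A call has exactly 5 rows; each row shifts and turns the commanded pose from where the row before left it, along the tool's axes as they then stand; what a row does not reach is not made up. A row lasts 1/12 s, in which the tool goes at most 41.7 mm and 7.16 degrees, less where a joint would pass 70% of its speed; a pose out of reach is approached as far as the arm can. A call with a gripper value outside its range is refused whole. The fingers move at their own pace and stop on an object; FORCE is the grip in N (left out, the last holds). Time passes only in rows, so rows that do not move let the fingers close, or fill a call up. It gives the time, the measured TCP pose, the force and the opening at its end, in the units of the state.
- env.state(): the state, without advancing time (a new reading comes with each control period).
- viewer.snapshot(name): name is "scene" or "side" or "wrist"; returns a dict with "img" (420x560x3 uint8, blue, green, red), "K" (3x3 intrinsics, pixels), "origin" and "rotation" of the camera in the world; the wrist camera has in their place "tool_from_camera" (4x4, takes a point from camera to tool coordinates, whose origin is the TCP and whose axes are the tool frame's). Camera axes: x right, y up, looking along -z (the intrinsics and any distortion apply to the point x, -y, -z); pixel columns grow to the right and rows downward; lengths in m; the calibration is good to about 2 mm. A picture is of the moment at which its call begins: read the wrist's pose just before it. There is no depth.
- env.finish_job(): hands the job in, once; it reports no verdict.
Trained networks look in the newest picture that a camera, given by its name, has taken for a name from the list of things; names that differ only in an ending like _2 or _b are one class to them, and where a whole thing is asked for, a point or a joint stands for the part that bears it (a point fixed in the world has none). Each returns a list of dicts, best first, with "score" (0 to 1); they miss things now and then, are a little off and sometimes report something else, mostly with a low value. They report only what shows in the picture. A call takes as long as a camera call. They do not tell look-alikes from the thing itself.
- finder.look_for(camera, label): "point" ([column, row] as shares, 0 to 1, of the picture: columns of its width, rows of its height, amid what is visible of it).
- finder.masks_of(camera, label): "region" (420x560 bool, what is visible of it) and "point" ([column, row] as shares, 0 to 1, of the picture: columns of its width, rows of its height, amid what is visible of it).
The state is a dict: "clock": time; "joint_pos": joint angles; "joint_velocities": joint speeds; "effort": joint torques, N m; "tool_pos": TCP position; "tcp_rot": TCP orientation; "force": force on the tool from outside, world axes, zero at the start; "torque": the same for the moment, N m; "gripper_width": opening from 0.0 (shut) to 1.0 (fully open).
Only numpy, scipy, OpenCV 4.12 (cv2) and the standard library are available. Lean on these libraries where they do the work, as an engineer would, in place of code of your own. Each camera call takes 0.05 s, during which the arm holds its last target.

## Working session

There is one attempt and no reset: what is moved stays moved. The work goes in short steps, Python scripts to look and compute and a shell command to move; the robot and the scene stay as the last step left them, time stands still between calls to the robot, and variables do not carry over. Pictures are saved under pics/ and viewed, and the job is handed in when it is done.

```bash
mkdir -p pics; cat > h.py <<'E'
import numpy as np, cv2
from scipy.spatial.transform import Rotation as R
from workcell import env, viewer, finder
def snap(cam,name=None):
    s=env.state(); v=viewer.snapshot(cam)
    if name: cv2.imwrite('pics/'+name+'.png',v['img'])
    if 'origin' in v: o=np.array(v['origin']);r=np.array(v['rotation'])
    else:
        T=np.eye(4);T[:3,:3]=R.from_rotvec(s['tcp_rot']).as_matrix();T[:3,3]=s['tool_pos']
        M=T@np.array(v['tool_from_camera']);o=M[:3,3];r=M[:3,:3]
    return v['img'],np.array(v['K']),o,r
def onplane(px,K,o,r,z):
    p=np.array([(px[0]-K[0,2])/K[0,0],(px[1]-K[1,2])/K[1,1],1.]);d=r@np.array([p[0],-p[1],-p[2]])
    return o+d*(z-o[2])/d[2]
def proj(P,K,o,r):
    c=r.T@(np.array(P)-o); return np.array([K[0,2]+K[0,0]*c[0]/-c[2],K[1,2]+K[1,1]*(-c[1])/-c[2]])
E
python3 - <<'E'
from h import *
print(env.state())
for c in ['scene','side','wrist']:
    v=viewer.snapshot(c); print(c,{k:np.round(v[k],4).tolist() if k!='img' else 0 for k in v})
    cv2.imwrite(f'pics/{c}0.png',v['img'])
    for l in ['new_mass','new_mass_center','new_mass_mouth','new_mass_grip','tester','lower_mass','slide_middle','carton','pot']:
        try: print(l,[(round(d['score'],2),np.round(np.array(d['point'])*[560,420],1).tolist()) for d in finder.look_for(c,l)])
        except Exception as e: print(l,e)
E
```

```text
{'clock': 0.0, 'joint_pos': array([-1.38299202e+00,  2.87212454e-01,  1.57815447e+00,  1.47204275e-05,
        1.27860635e+00, -1.49973820e-01]), 'joint_velocities': array([-2.60176134e-04,  1.26467278e-04,  8.04759252e-04, -9.60040262e-04,
        1.64050560e-03, -3.23447097e-05]), 'effort': array([ 6.63563242e-04, -4.05978727e+01, -2.92624676e+01, -7.23953872e-05,
        5.83372079e-03, -1.44079598e-05]), 'tool_pos': array([ 0.22362295, -0.63624105,  0.24892813]), 'tcp_rot': array([-2.56187089,  1.81548311,  0.00267697]), 'force': array([ 0.05427817,  0.07843191, -0.57180096]), 'torque': array([ 0.01961981,  0.01069178, -0.00969303]), 'gripper_width': 1.0013029689149444}
scene {'img': 0, 'K': [[416.542, 0.0, 280.0069], [0.0, 416.542, 211.6985], [0.0, 0.0, 1.0]], 'origin': [-0.3635, 0.5757, 1.0372], 'rotation': [0.4614, -0.8948, -2.0234]}
new_mass [(0.79, [412.7, 235.2]), (0.5, [301.0, 221.0])]
new_mass_center [(0.78, [413.1, 234.0]), (0.59, [301.2, 217.9])]
new_mass_mouth [(0.76, [302.6, 222.8]), (0.72, [199.2, 273.8])]
new_mass_grip [(0.95, [408.0, 237.9]), (0.65, [302.0, 220.3])
[... 557 characters left out ...]
[223.6, 228.7])]
new_mass_grip [(0.96, [305.8, 223.7])]
tester [(0.89, [219.6, 236.9])]
lower_mass [(0.72, [220.6, 229.3]), (0.21, [212.3, 197.4])]
slide_middle []
carton [(0.76, [215.6, 294.2]), (0.6, [223.4, 236.1])]
pot [(0.66, [213.8, 199.9])]
wrist {'img': 0, 'K': [[319.3796, 0.0, 281.6661], [0.0, 319.3796, 208.7351], [0.0, 0.0, 1.0]], 'tool_from_camera': [[1.0, -0.0015, 0.0002, -0.0005], [-0.0014, -0.9475, -0.3196, -0.0827], [0.0007, 0.3196, -0.9475, -0.1235], [0.0, 0.0, 0.0, 1.0]]}
new_mass [(0.92, [48.1, 122.1])]
new_mass_center [(0.58, [49.1, 121.6])]
new_mass_mouth [(0.82, [51.3, 119.7])]
new_mass_grip [(0.62, [50.2, 122.0])]
tester []
lower_mass []
slide_middle []
carton []
pot []
```

```bash
sed -i "s/r=np.array(v\['rotation'\])/r=R.from_rotvec(v['rotation']).as_matrix()/" h.py
```

```text
(no output)
```

View pics/scene0.png

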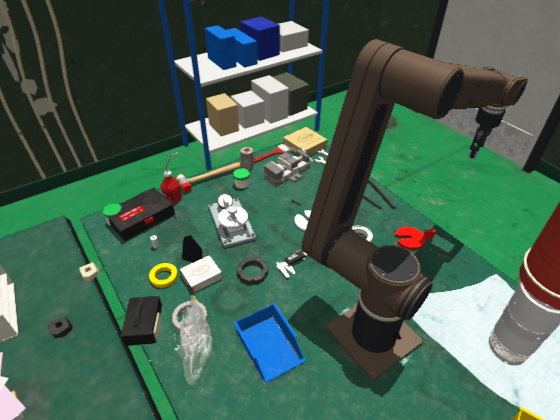

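View pics/side0.png

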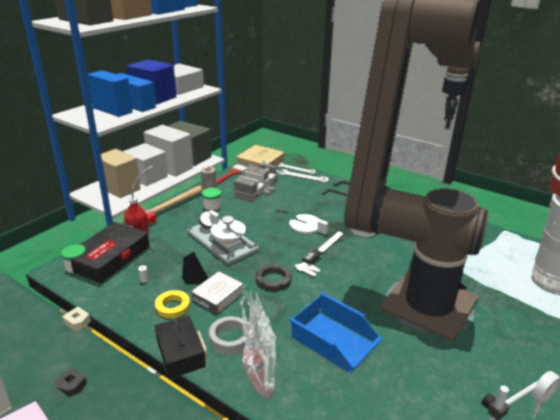

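View pics/wrist0.png

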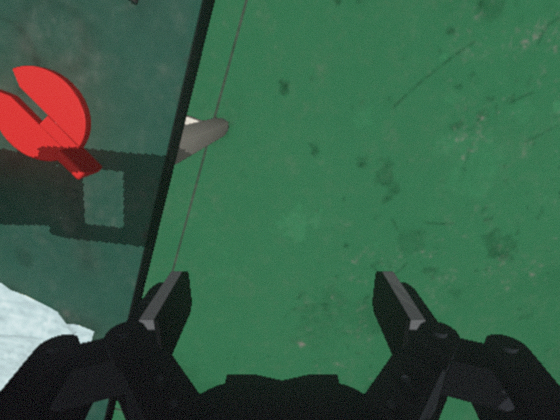

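```bash
python3 - <<'E'
from h import *
img,K,o,r=snap('side','side1')
a=cv2.resize(img[195:265,180:260],None,fx=5,fy=5,interpolation=cv2.INTER_CUBIC)
b=cv2.resize(img[195:265,275:345],None,fx=5,fy=5,interpolation=cv2.INTER_CUBIC)
cv2.imwrite('pics/crop1.png',np.hstack([a,b]))
for n,p,z in [('mass c',(308,225),.012),('tester',(219.6,236.9),.03),('carton',(216,290),.03),('pot',(211,194),.054),('fin',(322,222),.03)]:
    print(n,onplane(p,K,o,r,z).round(3))
img,K,o,r=snap('scene','scene1')
a=cv2.resize(img[185:250,200:260],None,fx=6,fy=6,interpolation=cv2.INTER_CUBIC)
b=cv2.resize(img[185:250,280:340],None,fx=6,fy=6,interpolation=cv2.INTER_CUBIC)
cv2.imwrite('pics/crop2.png',np.hstack([a,b]))
for n,p,z in [('mass c',(302,220),.012),('tester',(231,221),.03),('carton',(201,272),.03),('pot',(241,174),.054),('red',(410,236),.012)]:
    print(n,onplane(p,K,o,r,z).round(3))
E
```

```text
mass c [ 0.446 -0.118  0.012]
tester [0.606 0.122 0.03 ]
carton [0.45  0.312 0.03 ]
pot [ 0.775 -0.03   0.054]
fin [ 0.406 -0.135  0.03 ]
mass c [ 0.474 -0.105  0.012]
tester [0.595 0.115 0.03 ]
carton [0.448 0.304 0.03 ]
pot [ 0.78  -0.037  0.054]
red [ 0.202 -0.365  0.012]
```

View pics/crop1.png

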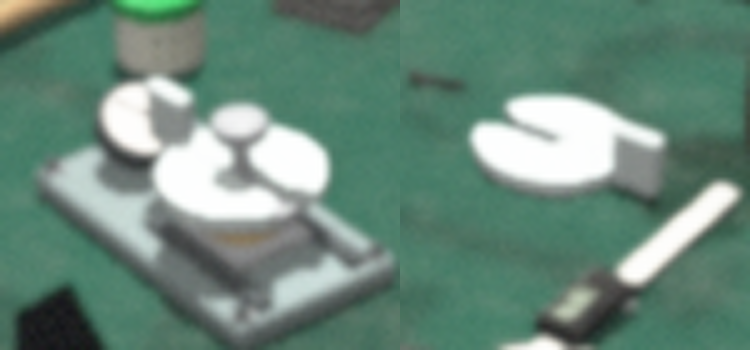

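View pics/crop2.png

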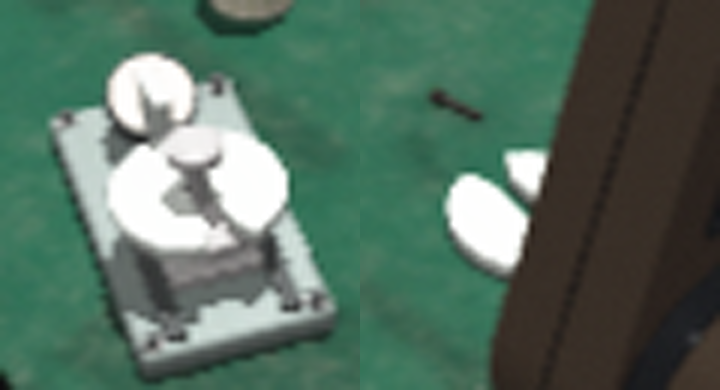

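```bash
python3 - <<'E'
from h import *
img,K,o,r=snap('side')
print(R.from_rotvec(env.state()['tcp_rot']).as_matrix().round(3))
for n,p,z in [('mouth',(291.5,220.5),.012),('fin top far',(327.5,222.5),.04),('near',(317.5,220),.04)]:
    print(n,onplane(p,K,o,r,z).round(4))
for n,p,z in [('head top',(228,219),.102),('lowfin top',(214,212.5),.094),('slot end',(240,235),.066),('dial',(205.5,219),.06),('fcorner L',(188,231),.012),('fcorner front',(229,262),.012),('f right',(258,247),.012)]:
    print(n,onplane(p,K,o,r,z).round(4))
E
```

```text
[[ 0.331 -0.943  0.   ]
 [-0.943 -0.331 -0.   ]
 [ 0.    -0.    -1.   ]]
mouth [ 0.5034 -0.1091  0.012 ]
fin top far [ 0.3825 -0.1281  0.04  ]
near [ 0.4151 -0.1221  0.04  ]
head top [0.5732 0.1172 0.102 ]
lowfin top [0.6392 0.104  0.094 ]
slot end [0.528  0.1193 0.066 ]
dial [0.6736 0.1065 0.06  ]
fcorner L [0.724  0.1349 0.012 ]
fcorner front [0.518  0.1823 0.012 ]
f right [0.498  0.0743 0.012 ]
```

```bash
for i in 1 2 3 4; do python3 -m creep '[{"translation":[-0.0246,-0.0259,-0.001],"angular":[0,0,0],"hand":1},{"translation":[-0.0246,-0.0259,-0.001],"angular":[0,0,0],"hand":1},{"translation":[-0.0246,-0.0259,-0.001],"angular":[0,0,0],"hand":1},{"translation":[-0.0246,-0.0259,-0.001],"angular":[0,0,0],"hand":1},{"translation":[-0.0246,-0.0259,-0.001],"angular":[0,0,0],"hand":1}]'; done
python3 - <<'E'
from h import *
img,K,o,r=snap('wrist','w1'); print(o.round(4), r.round(3).tolist())
for l in ['new_mass_center','new_mass_mouth','new_mass_grip','lower_mass','tester']:
    print(l,[(round(d['score'],2),np.round(np.array(d['point'])*[560,420],1).tolist()) for d in finder.look_for('wrist',l)])
E
```

```text
clock: 2.07
tool_pos: [0.3056, -0.4764, 0.2554]
tcp_rot: [-2.563, 1.817, -0.0]
force: [-0.2, 1.2, 1.2]
gripper_width: 1.004
clock: 2.48
tool_pos: [0.387, -0.3173, 0.2606]
tcp_rot: [2.563, -1.817, 0.001]
force: [1.0, -0.1, 0.9]
gripper_width: 1.0
clock: 2.9
tool_pos: [0.4685, -0.1582, 0.2658]
tcp_rot: [-2.563, 1.816, -0.002]
force: [0.7, -0.6, 0.9]
gripper_width: 1.001
clock: 3.32
tool_pos: [0.5499, 0.0008, 0.2707]
tcp_rot: [-2.563, 1.816, -0.001]
force: [0.8, 0.2, 0.2]
gripper_width: 0.995
[0.6277 0.0287 0.3943] [[0.333, 0.894, 0.301], [-0.943, 0.316, 0.106], [-0.0, -0.319, 0.948]]
new_mass_center [(0.95, [342.3, 264.6])]
new_mass_mouth [(0.89, [341.4, 264.7])]
new_mass_grip [(0.59, [342.4, 266.0])]
lower_mass [(0.67, [194.8, 106.9]), (0.47, [391.8, 0.9])]
tester [(0.93, [210.3, 84.4])]
```

View pics/w1.png

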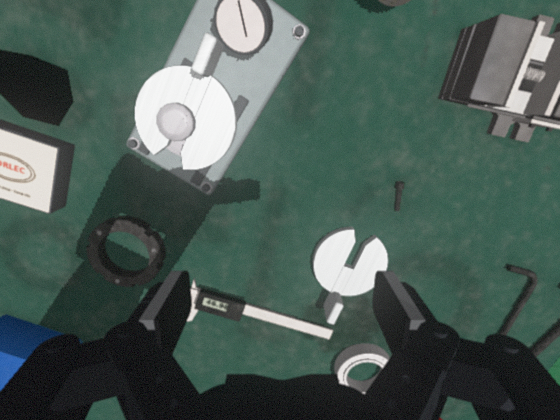

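```bash
cat >> h.py <<'E'
def rectify(img,K,o,r,x0,x1,y0,y1,z,s=4000.):
    # output: rows = -x world (x up), cols = -y (y left)
    W=int((y1-y0)*s);H=int((x1-x0)*s)
    c=[(x1,y1),(x1,y0),(x0,y0),(x0,y1)]
    src=np.float32([proj([a,b,z],K,o,r) for a,b in c]);dst=np.float32([[0,0],[W,0],[W,H],[0,H]])
    return cv2.warpPerspective(img,cv2.getPerspectiveTransform(src,dst),(W,H),flags=cv2.INTER_CUBIC)
E
python3 - <<'E'
from h import *
img=cv2.imread('pics/w1.png'); _,K,o,r=snap('wrist')
a=rectify(img,K,o,r,.34,.54,-.22,-.02,.012,3000)
b=rectify(img,K,o,r,.48,.68,.02,.22,.066,3000)
for k,im in enumerate([a,b]):
    for i in range(0,600,60): cv2.line(im,(i,0),(i,8),(0,0,255),1);cv2.line(im,(0,i),(8,i),(0,0,255),1)
cv2.imwrite('pics/r1.png',cv2.resize(np.hstack([a,b]),(800,400),interpolation=cv2.INTER_AREA))
E
```

```text
(no output)
```

View pics/r1.png

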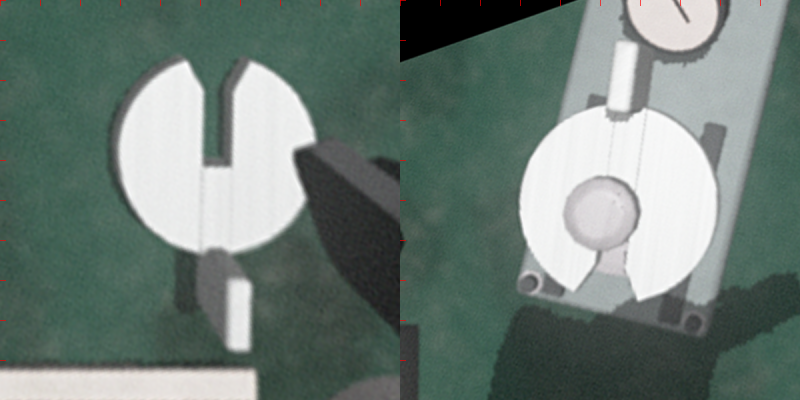

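```bash
cat >> h.py <<'E'
from scipy.optimize import minimize
def inside(X,Y):
    d=X**2+Y**2<.05**2
    hw=np.where(X<.032,.0075,np.where(X<.047,.0075+(X-.032)/.015*.0085,.016))
    return d&~((X>-.006)&(np.abs(Y)<hw))
def fit(img,K,o,r,c,yaw,z,thr,ign):
    s=2000.;h=.065
    im=rectify(img,K,o,r,c[0]-h,c[0]+h,c[1]-h,c[1]+h,z,s)
    g=cv2.cvtColor(im,cv2.COLOR_BGR2GRAY);n=g.shape[0]
    m=(g>thr).astype(float)
    xx=c[0]+h-(np.arange(n)+.5)/s; yy=c[1]+h-(np.arange(n)+.5)/s
    XX,YY=np.meshgrid(xx,yy,indexing='ij')
    def T(p): 
        dx,dy=XX-p[0],YY-p[1];a=p[2]
        return dx*np.cos(a)+dy*np.sin(a),-dx*np.sin(a)+dy*np.cos(a)
    def cost(p):
        X,Y=T(p); w=ign(X,Y); t=cv2.GaussianBlur(inside(X,Y).astype(np.float32),(0,0),1.5)
        return np.sum((np.abs(t-m))[w])/np.sum(w)
    best=min((minimize(cost,[c[0]+a,c[1],yaw+b],method='Nelder-Mead',options=dict(initial_simplex=[[c[0]+a,c[1],yaw+b],[c[0]+a+.005,c[1],yaw+b],[c[0]+a,c[1]+.005,yaw+b],[c[0]+a,c[1],yaw+b+.1]])) for a in(-.003,.003) for b in (-.05,.05)),key=lambda q:q.fun)
    return best.x,best.fun
E
cat > f1.py <<'E'
from h import *
img=cv2.imread('pics/w1.png'); _,K,o,r=snap('wrist')
print('new',fit(img,K,o,r,(.463,-.1285),0,.012,170,lambda X,Y:(X>-.035)&((Y>-.02)|(X>0.02))))
p,f=fit(img,K,o,r,(.5775,.1105),np.pi-.12,.066,170,lambda X,Y:(X**2+Y**2>.027**2)&(X>-.04))
print('low',p,f,np.degrees(p[2])-180)
E
python3 f1.py
```

```text
new (array([ 0.46223678, -0.12916692, -0.00968682]), np.float64(0.015895372292159437))
low [0.57747902 0.11025281 2.78874652] 0.09787367304506382 -20.21659438509741
```

```bash
python3 - <<'E'
from h import *
img=cv2.imread('pics/w1.png'); _,K,o,r=snap('wrist')
for thr in (205,220,235):
  for c in [0,-.12]:
    p,f=fit(img,K,o,r,(.5775,.1105),np.pi+c,.066,thr,lambda X,Y:(X**2+Y**2>.030**2)&(X>-.04))
    print('low',thr,p,f,np.degrees(p[2])-180)
  print('new',fit(img,K,o,r,(.463,-.1285),0,.012,thr,lambda X,Y:(X>-.035)&((Y>-.02)|(X>0.02))))
h=rectify(img,K,o,r,.48,.68,.02,.22,.102,3000)
cv2.imwrite('pics/head.png',h)
g=cv2.cvtColor(h,cv2.COLOR_BGR2GRAY)
print(cv2.HoughCircles(cv2.GaussianBlur(g,(5,5),0),cv2.HOUGH_GRADIENT,1.5,60,param1=60,param2=15,minRadius=47,maxRadius=55))
E
```

```text
low 205 [0.57846079 0.11024938 3.00944962] 0.02010184771744106 -7.571237863269289
low 205 [0.57848206 0.11025024 3.00660536] 0.019993118374033652 -7.734202124897422
new (array([ 4.61428534e-01, -1.29747295e-01,  3.96025960e-04]), np.float64(0.01858637484170391))
low 220 [0.57862119 0.11024951 3.00466216] 0.02224023333987595 -7.845539279527287
low 220 [0.57851408 0.11024969 3.0063367 ] 0.0220997748596186 -7.749595357742066
new (array([ 0.46108971, -0.12974389,  0.00060697]), np.float64(0.023057004995016547))
low 235 [0.57898085 0.11025002 3.00621711] 0.029700346815938083 -7.756447333417299
low 235 [0.57898505 0.11024986 3.006017  ] 0.02970698014281707 -7.767912699017899
new (array([ 0.46080659, -0.13013414, -0.0019278 ]), np.float64(0.20351651180613872))
[[[330.75  302.25   47.525]
  [435.75   30.75   54.05 ]
  [279.75  348.75   54.05 ]
  [402.75  218.25   54.05 ]
  [416.25  360.75   52.4  ]
  [453.75  135.75   54.05 ]
  [338.25  207.75   49.1  ]
  [380.25  123.75   47.525]
  [438.75  273.75   54.05 ]
  [182.25  354.75   54.05 ]]]
```

View pics/head.png

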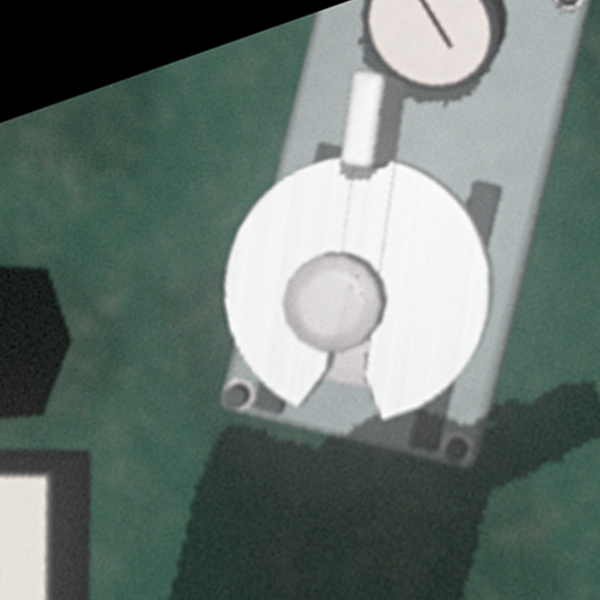

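```bash
python3 -m creep '[{"translation":[0,0,0],"angular":[0,0,6.48],"hand":0.5},{"translation":[0,0,0],"angular":[0,0,6.48],"hand":0.5},{"translation":[0,0,0],"angular":[0,0,6.49],"hand":0.5},{"translation":[0.0186,0.0213,0.02],"angular":[0,0,0],"hand":0.5},{"translation":[0.0186,0.0213,0.02],"angular":[0,0,0],"hand":0.5}]'
python3 -m creep '[{"translation":[0.0186,0.0213,0.02],"angular":[0,0,0],"hand":0.5},{"translation":[0.0186,0.0213,0.02],"angular":[0,0,0],"hand":0.5},{"translation":[0.0186,0.0213,0.02],"angular":[0,0,0],"hand":0.5},{"translation":[0.0186,0.0213,0.02],"angular":[0,0,0],"hand":0.5},{"translation":[0.0187,0.0217,0.02],"angular":[0,0,0],"hand":0.5}]'
python3 - <<'E'
from h import *
s=env.state();print(s['tool_pos'],R.from_rotvec(s['tcp_rot']).as_matrix().round(4),s['joint_pos'])
img,K,o,r=snap('wrist','w2'); np.savez('w2.npz',K=K,o=o,r=r)
print(fit(img,K,o,r,(.4615,-.1295),0,.012,205,lambda X,Y:(X>-.035)))
E
```

```text
clock: 4.18
tool_pos: [0.5074, -0.0392, 0.2316]
tcp_rot: [-2.218, 2.222, -0.006]
force: [0.4, -1.0, -0.5]
gripper_width: 0.753
clock: 4.6
tool_pos: [0.3983, -0.1323, 0.1298]
tcp_rot: [-2.218, 2.225, -0.002]
force: [0.6, -0.6, -0.4]
gripper_width: 0.751
[ 0.39828491 -0.13234143  0.12977686] [[-2.9e-03 -1.0e+00  1.0e-03]
 [-1.0e+00  2.9e-03 -7.0e-04]
 [ 7.0e-04 -1.0e-03 -1.0e+00]] [-5.63545917e-01 -1.57727971e-01  2.28046098e+00 -9.33502739e-05
  1.01761194e+00  1.01024253e+00]Traceback (most recent call last):
  File "<stdin>", line 4, in <module>
  File "h.py", line 41, in fit
    best=min((minimize(cost,[c[0]+a,c[1],yaw+b],method='Nelder-Mead',options=dict(initial_simplex=[[c[0]+a,c[1],yaw+b],[c[0]+a+.005,c[1],yaw+b],[c[0]+a,c[1]+.005,yaw+b],[c[0]+a,c[1],yaw+b+.1]])) for a in(-.003,.003) for b in (-.05,.05)),key=lambda q:q.fun)
  File "h.py", line 41, in <genexpr>
    best=min((minimize(cost,[c[0]+a,c[1],yaw+b],method='Nelder-Mead',options=dict(initial_simplex=[[c[0]+a,c[1],yaw+b],[c[0]+a+.005,c[1],yaw+b],[c[0]+a,c[1]+.005,yaw+b],[c[0]+a,c[1],yaw+b+.1]])) for a in(-.003,.003) for b in (-.05,.05)),key=lambda q:q.fun)
              ~~~~~~~~^^^^^^^^^^^^^^^^^^^^^^^^^^^^^^^^^^^^^^^^^^^^^^^^^^^^^^^^^^^^^^^^^^^^^^^^^^^^^^^^^^^^^^^^^^^^^^^^^^^^^^^^^^^^^^^^^^^^^^^^^^^^^^^^^^^^^^^^^^^^^^^^^^^^^^^^^^^^^^^^^^^^^^^^^^^^
    res = _minimize_neldermead(fun, x0, args, callback, bounds=bounds,
                               **options)
    fsim[k] = func(sim[k])
              ~~~~^^^^^^^^
    fx = function(np.copy(x), *(wrapper_args + args))
  File "h.py", line 40, in cost
    return np.sum((np.abs(t-m))[w])/np.sum(w)
                          ~^~
ValueError: operands could not be broadcast together with shapes (259,259) (259,260)
```

View pics/w2.png

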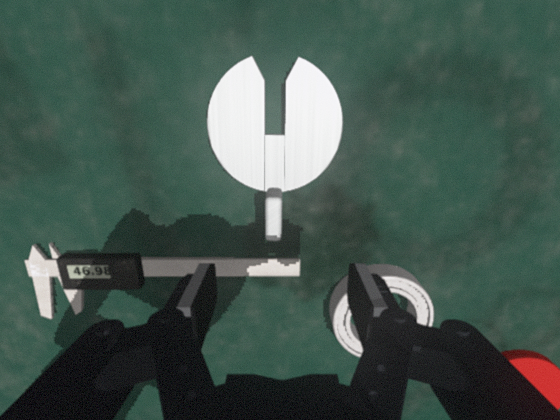

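```bash
sed -i 's/n=g.shape\[0\]/n=min(g.shape);g=g[:n,:n]/' h.py; python3 - <<'E'
from h import *
d=np.load('w2.npz');K,o,r=d['K'],d['o'],d['r'];img=cv2.imread('pics/w2.png')
print(fit(img,K,o,r,(.4615,-.1295),0,.012,205,lambda X,Y:(X>-.035)))
for n,p,z in [('fin top near end',(273.5,194),.04),('fin top far',(273.5,239),.04),('finL',(266.5,216),.04),('finR',(281.5,216),.04),('caliper tip',(300,258),.006),('ring top',(372,266),.02),('ring L',(330,300),.02)]:
    print(n,onplane(p,K,o,r,z).round(4))
E
```

```text
(array([ 0.46291043, -0.1267504 , -0.01728977]), np.float64(0.022967243924169208))
fin top near end [ 0.4197 -0.1262  0.04  ]
fin top far [ 0.3856 -0.1258  0.04  ]
finL [ 0.4035 -0.121   0.04  ]
finR [ 0.4034 -0.1317  0.04  ]
caliper tip [ 0.3526 -0.1475  0.006 ]
ring top [ 0.3525 -0.2059  0.02  ]
ring L [ 0.32   -0.1729  0.02  ]
```

```bash
python3 -m creep '[{"translation":[-0.001,-0.001,0.015],"angular":[0,0,0],"hand":0.3},{"translation":[-0.001,-0.001,0.015],"angular":[0,0,0],"hand":0.3},{"translation":[-0.001,-0.001,0.015],"angular":[0,0,0],"hand":0.3},{"translation":[-0.001,0,0.015],"angular":[0,0,0],"hand":0.3},{"translation":[0,0,0],"angular":[0,0,0],"hand":0.3}]'
python3 - <<'E'
from h import *
img,K,o,r=snap('wrist','w3');print(env.state()['tool_pos'],env.state()['joint_pos'].round(3)); np.savez('w3.npz',K=K,o=o,r=r)
E
```

```text
clock: 5.07
tool_pos: [0.4004, -0.1265, 0.0678]
tcp_rot: [2.217, -2.224, -0.009]
force: [0.5, 0.0, -0.4]
gripper_width: 0.65
[ 0.40124444 -0.12688524  0.06915176] [-0.548 -0.036  2.305 -0.     0.877  1.026]
```

View pics/w3.png

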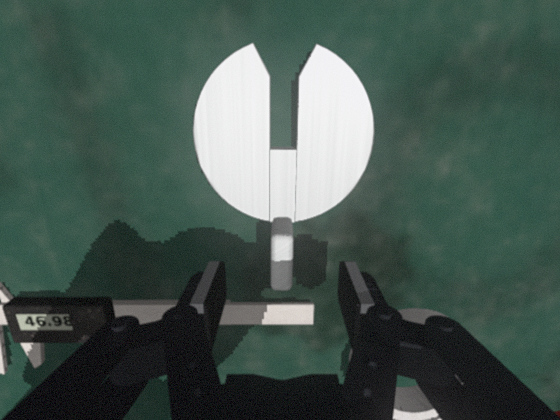

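```bash
python3 -m creep '[{"translation":[0,0,0.012],"angular":[0,0,0],"hand":0.3},{"translation":[0,0,0.012],"angular":[0,0,0],"hand":0.3},{"translation":[0,0,0.01],"angular":[0,0,0],"hand":0.3},{"translation":[0,0,0.007],"angular":[0,0,0],"hand":0.3},{"translation":[0,0,0],"angular":[0,0,0],"hand":0.3}]'
python3 - <<'E'
from h import *
img,K,o,r=snap('wrist','w4');print(env.state()['tool_pos'],env.state()['force'])
E
```

```text
clock: 5.53
tool_pos: [0.402, -0.1268, 0.0285]
tcp_rot: [2.219, -2.223, -0.003]
force: [-0.1, -0.2, -0.5]
gripper_width: 0.646
[ 0.40238331 -0.12699245  0.02908304] [ 0.14596096 -1.51863826  0.80564885]
```

View pics/w4.png

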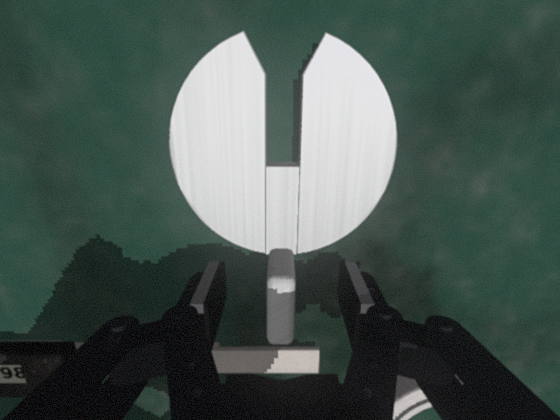

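```bash
python3 -m creep '[{"translation":[0,0,0.002],"angular":[0,0,0],"hand":0.3},{"translation":[0,0,0.001],"angular":[0,0,0],"hand":-0.6},{"translation":[0,0,0],"angular":[0,0,0],"hand":-1},{"translation":[0,0,0],"angular":[0,0,0],"hand":-1},{"translation":[0,0,0],"angular":[0,0,0],"hand":-1}]' 100
python3 -m creep '[{"translation":[0,0,0],"angular":[0,0,0],"hand":-1},{"translation":[0,0,0],"angular":[0,0,0],"hand":-1},{"translation":[0,0,0],"angular":[0,0,0],"hand":-1},{"translation":[0,0,0],"angular":[0,0,0],"hand":-1},{"translation":[0,0,0],"angular":[0,0,0],"hand":-1}]' 100
```

```text
clock: 6.0
tool_pos: [0.403, -0.1272, 0.0269]
tcp_rot: [-2.22, 2.223, -0.001]
force: [-0.1, -0.7, -1.9]
gripper_width: 0.123
clock: 6.42
tool_pos: [0.403, -0.1272, 0.0268]
tcp_rot: [-2.22, 2.223, -0.001]
force: [-1.5, 0.3, 5.3]
gripper_width: 0.126
```

```bash
python3 -m creep '[{"translation":[0,0,-0.01],"angular":[0,0,0],"hand":-1},{"translation":[0,0,-0.02],"angular":[0,0,0],"hand":-1},{"translation":[0,-0.008,-0.03],"angular":[0,0,0],"hand":-1},{"translation":[0,-0.016,-0.03],"angular":[0,0,0],"hand":-1},{"translation":[0,-0.016,-0.03],"angular":[0,0,0],"hand":-1}]' 100
python3 -m creep '[{"translation":[-0.015,-0.004,0],"angular":[0,0,0],"hand":-1},{"translation":[-0.02,0,0],"angular":[0,0,0],"hand":-1},{"translation":[-0.025,0,0],"angular":[0,0,0],"hand":-1},{"translation":[-0.02,0,0],"angular":[0,0,0],"hand":-1},{"translation":[-0.01,0,0],"angular":[0,0,0],"hand":-1}]'
python3 - <<'E'
from h import *
img,K,o,r=snap('wrist','w5'); s=env.state();print(s['tool_pos'],s['force'],s['torque'],s['gripper_width'],R.from_rotvec(s['tcp_rot']).as_matrix().round(4).tolist()); np.savez('w5.npz',K=K,o=o,r=r)
E
```

```text
clock: 6.83
tool_pos: [0.4418, -0.1264, 0.1469]
tcp_rot: [2.219, -2.223, -0.004]
force: [1.3, -0.3, -1.8]
gripper_width: 0.125
clock: 7.25
tool_pos: [0.4457, -0.035, 0.1457]
tcp_rot: [2.221, -2.221, -0.003]
force: [0.5, -0.1, -1.3]
gripper_width: 0.125
[ 0.44573939 -0.03446877  0.14568055] [ 0.11169096  1.24794676 -1.71786003] [ 0.01039582  0.0699581  -0.0340538 ] 0.12183410590593023 [[0.0006, -1.0, -0.0018], [-1.0, -0.0006, 0.0016], [-0.0016, 0.0018, -1.0]]
```

View pics/w5.png

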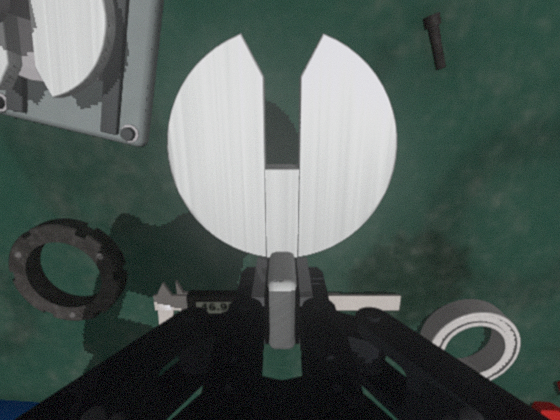

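```bash
python3 - <<'E'
from h import *
for n,z0,tp in [('w5',.1457,(.44574,-.0345)),]:
    d=np.load(n+'.npz');K,o,r=d['K'],d['o'],d['r'];img=cv2.imread(f'pics/{n}.png')
    for dz in (-.017,-.0148,-.012):
        p,f=fit(img,K,o,r,(tp[0]+.06,tp[1]),0,z0+dz,195,lambda X,Y:(X>-.035)); print(dz,p-np.array([*tp,0]),f)
E
```

```text
-0.017 [ 0.05965965 -0.00025047  0.00455179] 0.024927423730935303
-0.0148 [ 0.05942115 -0.00023955  0.00157766] 0.03274584210820506
-0.012 [ 0.05904149 -0.00025578  0.00791067] 0.04476039470983283
```

```bash
python3 -m creep '[{"translation":[-0.025,0,0],"angular":[0,0,0],"hand":-1},{"translation":[-0.038,0,0],"angular":[0,0,0],"hand":-1},{"translation":[-0.038,0,0],"angular":[0,0,0],"hand":-1},{"translation":[-0.038,0,0],"angular":[0,0,0],"hand":-1},{"translation":[-0.025,0,0],"angular":[0,0,0],"hand":-1}]'
python3 -m creep '[{"translation":[0,0.0125,0],"angular":[0,0,3.9],"hand":-1},{"translation":[0,0.0125,0],"angular":[0,0,3.9],"hand":-1},{"translation":[0,0,0],"angular":[0,0,0],"hand":-1},{"translation":[0,0,0],"angular":[0,0,0],"hand":-1},{"translation":[0,0,0],"angular":[0,0,0],"hand":-1}]'
python3 - <<'E'
from h import *
img,K,o,r=snap('wrist','w6'); s=env.state();print(s['tool_pos'],s['force'],s['torque'],s['gripper_width'],R.from_rotvec(s['tcp_rot']).as_matrix().round(4).tolist()); np.savez('w6.npz',K=K,o=o,r=r)
snap('side','s6');snap('scene','c6')
E
```

```text
clock: 7.72
tool_pos: [0.4467, 0.1288, 0.1462]
tcp_rot: [-2.22, 2.222, 0.001]
force: [0.1, -0.2, -2.5]
gripper_width: 0.122
clock: 8.13
tool_pos: [0.4228, 0.1272, 0.1465]
tcp_rot: [-2.063, 2.368, -0.001]
force: [-0.1, 1.2, -1.9]
gripper_width: 0.126
[0.42298205 0.12718995 0.14657975] [-0.50208929 -0.33020484 -2.06405708] [ 0.05535221  0.08712019 -0.02101379] 0.12485713129788983 [[-0.1373, -0.9905, 0.001], [-0.9905, 0.1373, -0.0001], [-0.0, -0.001, -1.0]]
```

View pics/w6.png

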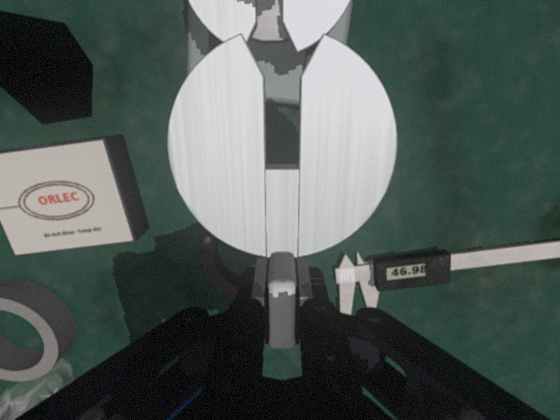

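View pics/s6.png

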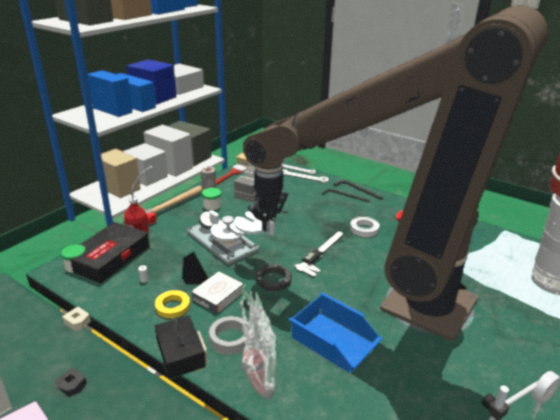

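```bash
python3 - <<'E'
from h import *
img=cv2.imread('pics/w6.png')
cv2.imwrite('pics/w6c.png',cv2.resize(img[0:70,190:360],None,fx=4.5,fy=4.5,interpolation=cv2.INTER_CUBIC))
E
```

```text
(no output)
```

View pics/w6c.png

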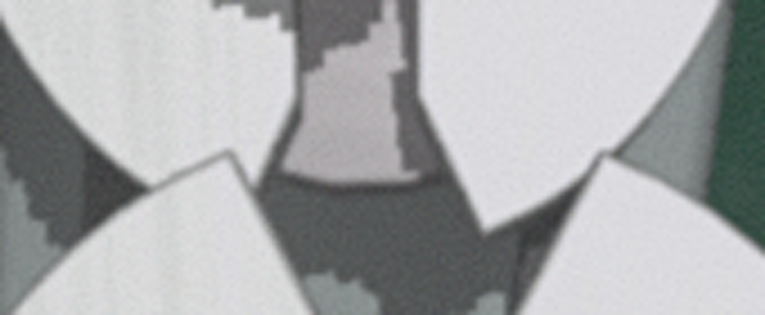

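```bash
python3 - <<'E'
from h import *
d=np.load('w6.npz');K,o,r=d['K'],d['o'],d['r']
tp=np.array([.42298,.12719,.14658]);M=np.array([[-0.1373,-0.9905,0.001],[-0.9905,0.1373,-0.0001],[0,-.001,-1]])
print(o)
for px in [(256.2,15),(283.3,15),(240.8,33.5),(323,33.5),(265,160),(300.5,160)]:
    for z in (.066,.130):
        P=onplane(px,K,o,r,z); print(px,z,P.round(4),(M.T@(P-tp)).round(4))
E
```

```text
[0.50448895 0.11652534 0.27010897]
(256.2, 15) 0.066 [0.5518 0.1246 0.066 ] [-0.0151 -0.1278  0.0807]
(256.2, 15) 0.13 [0.537  0.1221 0.13  ] [-0.0106 -0.1136  0.0167]
(283.3, 15) 0.066 [0.5497 0.1096 0.066 ] [ 1.000e-04 -1.279e-01  8.070e-02]
(283.3, 15) 0.13 [0.5355 0.1118 0.13  ] [-0.0002 -0.1136  0.0167]
(240.8, 33.5) 0.066 [0.5439 0.1348 0.066 ] [-0.0241 -0.1186  0.0807]
(240.8, 33.5) 0.13 [0.5315 0.1291 0.13  ] [-0.0167 -0.1072  0.0167]
(323, 33.5) 0.066 [0.5375 0.0884 0.066 ] [ 0.0227 -0.1187  0.0807]
(323, 33.5) 0.13 [0.5272 0.0972 0.13  ] [ 0.0154 -0.1073  0.0167]
(265, 160) 0.066 [0.4706 0.1321 0.066 ] [-0.0114 -0.0464  0.0806]
(265, 160) 0.13 [0.4812 0.1272 0.13  ] [-0.008  -0.0576  0.0166]
(300.5, 160) 0.066 [0.4675 0.1095 0.066 ] [ 0.0114 -0.0464  0.0806]
(300.5, 160) 0.13 [0.4791 0.1117 0.13  ] [ 0.0076 -0.0577  0.0166]
```

```bash
python3 -m creep '[{"translation":[-0.002,0,0.008],"angular":[0,0,0],"hand":-1},{"translation":[-0.002,0,0.014],"angular":[0,0,0],"hand":-1},{"translation":[-0.002,0,0.014],"angular":[0,0,0],"hand":-1},{"translation":[0,0,0.01],"angular":[0,0,0],"hand":-1},{"translation":[0,0,0],"angular":[0,0,0],"hand":-1}]'
cat > look.py <<'E'
import sys
from h import *
n=sys.argv[1]
s=env.state();img,K,o,r=snap('wrist',n);np.savez(n+'.npz',K=K,o=o,r=r,tp=s['tool_pos'],M=R.from_rotvec(s['tcp_rot']).as_matrix())
print(s['clock'],s['tool_pos'].round(4),s['force'].round(2),s['torque'].round(3),R.from_rotvec(s['tcp_rot']).as_matrix()[:2,1].round(4))
cv2.imwrite('pics/'+n+'c.png',cv2.resize(img[0:190,180:385],None,fx=3,fy=3,interpolation=cv2.INTER_CUBIC))
E
python3 look.py w7
```

```text
clock: 8.7
tool_pos: [0.4211, 0.1335, 0.0975]
tcp_rot: [2.06, -2.366, -0.005]
force: [-0.5, 0.1, -1.9]
gripper_width: 0.123
8.7 [0.4211 0.1335 0.0975] [-0.5   0.09 -1.94] [-0.029  0.075  0.004] [-0.9905  0.1373]
```

View pics/w7c.png

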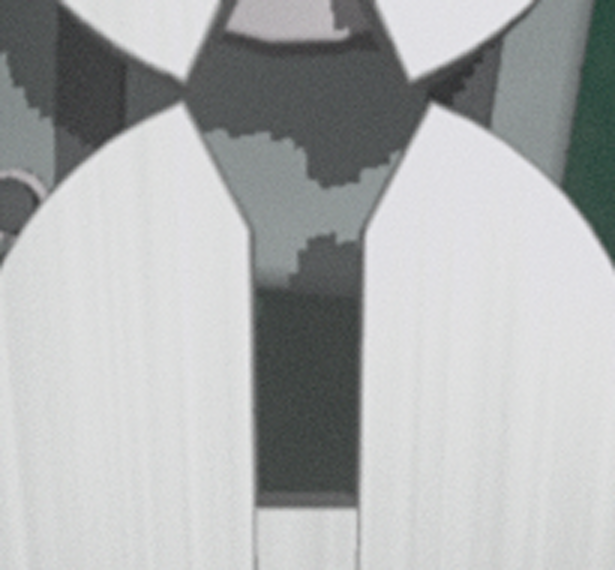

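```bash
python3 -m creep '[{"translation":[-0.0015,-0.006,0],"angular":[0,0,0],"hand":-1},{"translation":[0,-0.01,0],"angular":[0,0,0],"hand":-1},{"translation":[0,-0.01,0],"angular":[0,0,0],"hand":-1},{"translation":[0,-0.008,0],"angular":[0,0,0],"hand":-1},{"translation":[0,-0.004,0],"angular":[0,0,0],"hand":-1}]'
python3 look.py w8
```

```text
clock: 9.17
tool_pos: [0.4632, 0.1297, 0.1013]
tcp_rot: [-2.061, 2.368, -0.003]
force: [-0.3, -0.2, -1.5]
gripper_width: 0.127
9.1667 [0.4632 0.1297 0.1013] [-0.27 -0.22 -1.54] [-0.001  0.082 -0.036] [-0.9904  0.1379]
```

View pics/w8c.png

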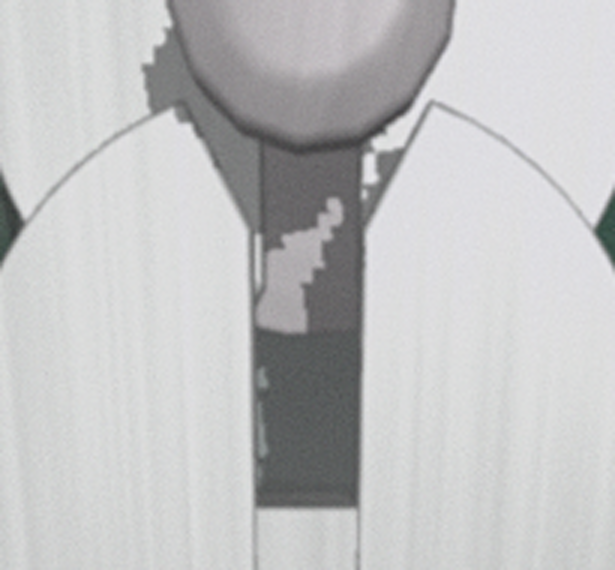

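```bash
python3 - <<'E'
from h import *
d=np.load('w8.npz');K,o,r,tp,M=[d[k] for k in ('K','o','r','tp','M')]
for px,z in [((281.5,50),.089),((281.5,50),.095),((281.5,46),.095),((281.5,110),.066),((281.5,168.5),tp[2]-.0268+.012)]:
    P=onplane(px,K,o,r,z); print(px,z,P.round(4),(M.T@(P-tp)).round(4))
E
```

```text
(281.5, 50) 0.089 [0.5634 0.1165 0.089 ] [-0.0008 -0.101   0.0126]
(281.5, 50) 0.095 [0.5626 0.1166 0.095 ] [-0.0008 -0.1002  0.0066]
(281.5, 46) 0.095 [0.5639 0.1165 0.095 ] [-0.0008 -0.1015  0.0066]
(281.5, 110) 0.066 [0.541  0.1197 0.066 ] [-0.0008 -0.0783  0.0355]
(281.5, 168.5) 0.08650739668461618 [0.5172 0.1229 0.0865] [-0.0007 -0.0543  0.0149]
```

```bash
python3 -m creep '[{"translation":[0.0005,-0.005,0.0015],"angular":[0,0,0],"hand":-1},{"translation":[0,-0.009,0.0015],"angular":[0,0,0],"hand":-1},{"translation":[0,-0.009,0],"angular":[0,0,0],"hand":-1},{"translation":[0,-0.007,0],"angular":[0,0,0],"hand":-1},{"translation":[0,-0.002,0],"angular":[0,0,0],"hand":-1}]'
python3 look.py w9
```

```text
clock: 9.63
tool_pos: [0.4941, 0.1249, 0.0976]
tcp_rot: [-2.062, 2.369, -0.001]
force: [0.2, -0.5, -2.0]
gripper_width: 0.123
9.6333 [0.4941 0.1249 0.0976] [ 0.16 -0.49 -1.99] [0.05  0.097 0.002] [-0.9905  0.1377]
```

View pics/w9c.png

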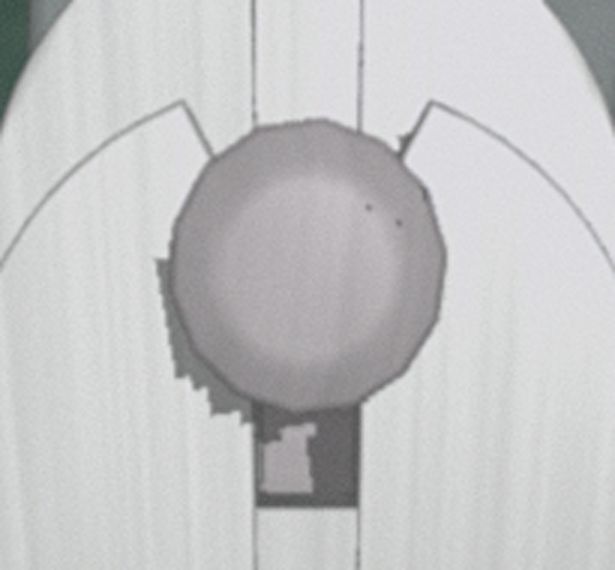

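```bash
python3 -m creep '[{"translation":[0,-0.004,0],"angular":[0,0,0],"hand":-1},{"translation":[0,-0.006,0],"angular":[0,0,0],"hand":-1},{"translation":[0,-0.005,0],"angular":[0,0,0],"hand":-1},{"translation":[0,-0.003,0],"angular":[0,0,0],"hand":-1},{"translation":[0,0,0],"angular":[0,0,0],"hand":-1}]'
python3 look.py w10
```

```text
clock: 10.1
tool_pos: [0.5111, 0.1225, 0.0976]
tcp_rot: [-2.063, 2.369, -0.001]
force: [0.8, -0.5, -1.9]
gripper_width: 0.131
10.1 [0.5111 0.1225 0.0976] [ 0.83 -0.5  -1.88] [-0.002  0.053 -0.008] [-0.9905  0.1376]
```

View pics/w10c.png

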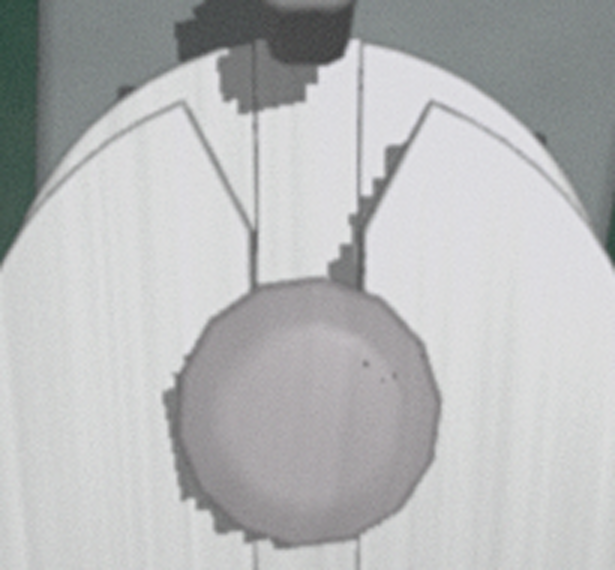

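```bash
python3 -m creep '[{"translation":[0,-0.0015,0],"angular":[0,0,0],"hand":-1},{"translation":[0,-0.0015,0],"angular":[0,0,0],"hand":-1},{"translation":[0,-0.001,0],"angular":[0,0,0],"hand":-1},{"translation":[0,-0.0005,0],"angular":[0,0,0],"hand":-1},{"translation":[0,0,0],"angular":[0,0,0],"hand":-1}]'
for i in 1 2; do python3 -m creep '[{"translation":[0,-0.0005,0],"angular":[0,0,0],"hand":-1},{"translation":[0,-0.0005,0],"angular":[0,0,0],"hand":-1},{"translation":[0,0,0],"angular":[0,0,0],"hand":-1},{"translation":[0,0,0],"angular":[0,0,0],"hand":-1},{"translation":[0,0,0],"angular":[0,0,0],"hand":-1}]'; done
```

```text
clock: 10.57
tool_pos: [0.5148, 0.122, 0.0973]
tcp_rot: [-2.063, 2.369, 0.0]
force: [-0.1, -0.3, -1.0]
gripper_width: 0.123
clock: 10.98
tool_pos: [0.5157, 0.1219, 0.0973]
tcp_rot: [2.063, -2.369, -0.0]
force: [0.5, -0.0, -2.0]
gripper_width: 0.124
clock: 11.4
tool_pos: [0.5167, 0.1217, 0.0973]
tcp_rot: [2.063, -2.369, -0.0]
force: [0.2, -0.5, -2.3]
gripper_width: 0.125
```

```bash
for i in 1 2 3; do python3 -m creep '[{"translation":[0,-0.0004,0],"angular":[0,0,0],"hand":-1},{"translation":[0,-0.0004,0],"angular":[0,0,0],"hand":-1},{"translation":[0,0,0],"angular":[0,0,0],"hand":-1},{"translation":[0,0,0],"angular":[0,0,0],"hand":-1},{"translation":[0,0,0],"angular":[0,0,0],"hand":-1}]' | grep -E "pos|force"; done
```

```text
tool_pos: [0.5175, 0.1216, 0.0973]
force: [0.1, 0.3, -2.0]
tool_pos: [0.5183, 0.1215, 0.0973]
force: [-0.0, -0.6, -1.3]
tool_pos: [0.5191, 0.1214, 0.0973]
force: [-0.5, -0.2, -1.4]
```

```bash
for i in 1 2 3; do python3 -m creep '[{"translation":[0,-0.0003,0],"angular":[0,0,0],"hand":-1},{"translation":[0,-0.0002,0],"angular":[0,0,0],"hand":-1},{"translation":[0,0,0],"angular":[0,0,0],"hand":-1},{"translation":[0,0,0],"angular":[0,0,0],"hand":-1},{"translation":[0,0,0],"angular":[0,0,0],"hand":-1}]' | grep -E "pos|force"; done
```

```text
tool_pos: [0.5196, 0.1214, 0.0973]
force: [0.0, 0.5, -2.3]
tool_pos: [0.5197, 0.1213, 0.0972]
force: [-1.7, 0.8, -0.1]
tool_pos: [0.5198, 0.1213, 0.0972]
force: [-5.6, 0.5, 1.3]
```

```bash
python3 -m creep '[{"translation":[0,0.001,0],"angular":[0,0,0],"hand":-1},{"translation":[0,0,0.001],"angular":[0,0,0],"hand":-1},{"translation":[0,0,0.001],"angular":[0,0,0],"hand":-1},{"translation":[0,0,0],"angular":[0,0,0],"hand":-1},{"translation":[0,0,0],"angular":[0,0,0],"hand":-1}]' | grep -E "pos|force"
for i in 1 2 ; do python3 -m creep '[{"translation":[0,0,0.0004],"angular":[0,0,0],"hand":-1},{"translation":[0,0,0.0003],"angular":[0,0,0],"hand":-1},{"translation":[0,0,0],"angular":[0,0,0],"hand":-1},{"translation":[0,0,0],"angular":[0,0,0],"hand":-1},{"translation":[0,0,0],"angular":[0,0,0],"hand":-1}]' | grep -E "pos|force"; done
```

```text
tool_pos: [0.5197, 0.1214, 0.0952]
force: [-3.0, 0.4, -1.2]
tool_pos: [0.5196, 0.1213, 0.0946]
force: [-1.8, 0.2, -1.7]
tool_pos: [0.5196, 0.1213, 0.0939]
force: [-2.2, 0.5, -1.5]
```

```bash
for i in 1 2 3; do python3 -m creep '[{"translation":[0,0,0.0003],"angular":[0,0,0],"hand":-1},{"translation":[0,0,0.0002],"angular":[0,0,0],"hand":-1},{"translation":[0,0,0],"angular":[0,0,0],"hand":-1},{"translation":[0,0,0],"angular":[0,0,0],"hand":-1},{"translation":[0,0,0],"angular":[0,0,0],"hand":-1}]' | grep -E "pos|force"; done
python3 look.py w11
```

```text
tool_pos: [0.5197, 0.1213, 0.0934]
force: [-1.2, -0.0, -1.2]
tool_pos: [0.5197, 0.1213, 0.093]
force: [-1.2, 1.7, -1.6]
tool_pos: [0.5196, 0.1214, 0.0928]
force: [-4.5, -0.3, 4.3]
16.4 [0.5196 0.1214 0.0928] [-4.53 -0.26  4.3 ] [-0.103  0.609 -0.067] [-0.9905  0.1373]
```

View pics/w11c.png

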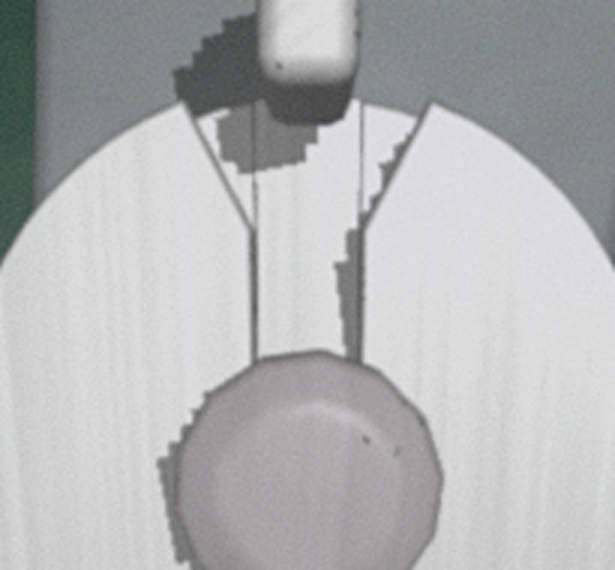

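```bash
python3 -m creep '[{"translation":[0,0,-0.0002],"angular":[0,0,0],"hand":-1},{"translation":[0,-0.0003,0],"angular":[0,0,0],"hand":-1},{"translation":[0,0,0],"angular":[0,0,0],"hand":-1},{"translation":[0,0,0],"angular":[0,0,0],"hand":-1},{"translation":[0,0,0],"angular":[0,0,0],"hand":-1}]' | grep -E "pos|force"
python3 -m creep '[{"translation":[0,-0.0002,0],"angular":[0,0,0],"hand":-1},{"translation":[0,0,0],"angular":[0,0,0],"hand":-1},{"translation":[0,0,0],"angular":[0,0,0],"hand":-1},{"translation":[0,0,0],"angular":[0,0,0],"hand":-1},{"translation":[0,0,0],"angular":[0,0,0],"hand":-1}]' | grep -E "pos|force"
```

```text
tool_pos: [0.5197, 0.1214, 0.0929]
force: [-4.7, 1.3, 4.3]
tool_pos: [0.5197, 0.1214, 0.0929]
force: [-6.8, 0.2, 5.2]
```

```bash
for i in 1 2; do python3 -m creep '[{"translation":[0,-0.0002,0],"angular":[0,0,0],"hand":-1},{"translation":[0,0,0],"angular":[0,0,0],"hand":-1},{"translation":[0,0,0],"angular":[0,0,0],"hand":-1},{"translation":[0,0,0],"angular":[0,0,0],"hand":-1},{"translation":[0,0,0],"angular":[0,0,0],"hand":-1}]' | grep -E "pos|force";done
```

```text
tool_pos: [0.5197, 0.1214, 0.0929]
force: [-6.0, 0.1, 6.1]
tool_pos: [0.5197, 0.1214, 0.0929]
force: [-7.7, -0.2, 6.4]
```

```bash
for i in 1 2; do python3 -m creep '[{"translation":[0,-0.0002,0],"angular":[0,0,0],"hand":-1},{"translation":[0,0,-0.0001],"angular":[0,0,0],"hand":-1},{"translation":[0,0,0],"angular":[0,0,0],"hand":-1},{"translation":[0,0,0],"angular":[0,0,0],"hand":-1},{"translation":[0,0,0],"angular":[0,0,0],"hand":-1}]' | grep -E "pos|force";done
```

```text
tool_pos: [0.5197, 0.1214, 0.0929]
force: [-8.7, 0.3, 5.7]
tool_pos: [0.5197, 0.1214, 0.0928]
force: [-8.0, 0.0, 7.0]
```

```bash
for i in 1 2; do python3 -m creep '[{"translation":[0,-0.0002,-0.0003],"angular":[0,0,0],"hand":-1},{"translation":[0,0,0],"angular":[0,0,0],"hand":-1},{"translation":[0,0,0],"angular":[0,0,0],"hand":-1},{"translation":[0,0,0],"angular":[0,0,0],"hand":-1},{"translation":[0,0,0],"angular":[0,0,0],"hand":-1}]' | grep -E "pos|force";done; python3 look.py w12
```

```text
tool_pos: [0.5197, 0.1214, 0.0929]
force: [-7.4, -0.6, 6.4]
tool_pos: [0.5198, 0.1214, 0.0929]
force: [-8.2, 0.5, 4.8]
19.7833 [0.5198 0.1214 0.0929] [-8.19  0.45  4.78] [ 0.067  0.983 -0.058] [-0.9905  0.1373]
```

View pics/w12.png

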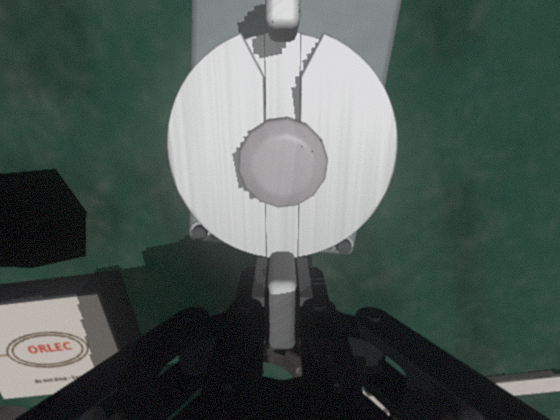

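```bash
for i in 1 2; do python3 -m creep '[{"translation":[0,-0.0004,-0.0002],"angular":[0,0,0],"hand":-1},{"translation":[0,0,0],"angular":[0,0,0],"hand":-1},{"translation":[0,0,0],"angular":[0,0,0],"hand":-1},{"translation":[0,0,0],"angular":[0,0,0],"hand":-1},{"translation":[0,0,0],"angular":[0,0,0],"hand":-1}]' | grep -E "pos|force";done
```

```text
tool_pos: [0.5198, 0.1214, 0.093]
force: [-9.2, 0.2, 4.8]
tool_pos: [0.5198, 0.1214, 0.093]
force: [-9.7, -0.1, 5.2]
```

```bash
for i in 1 2; do python3 -m creep '[{"translation":[0,-0.0005,-0.0003],"angular":[0,0,0],"hand":-1},{"translation":[0,0,0],"angular":[0,0,0],"hand":-1},{"translation":[0,0,0],"angular":[0,0,0],"hand":-1},{"translation":[0,0,0],"angular":[0,0,0],"hand":-1},{"translation":[0,0,0],"angular":[0,0,0],"hand":-1}]' | grep -E "pos|force";done
python3 -m creep '[{"translation":[0,0,0],"angular":[0,0,0],"hand":-1},{"translation":[0,0,0],"angular":[0,0,0],"hand":-1},{"translation":[0,0,0],"angular":[0,0,0],"hand":-1},{"translation":[0,0,0],"angular":[0,0,0],"hand":-1},{"translation":[0,0,0],"angular":[0,0,0],"hand":-1}]' | grep -E "pos|force"
```

```text
tool_pos: [0.5198, 0.1213, 0.0931]
force: [-10.4, 0.6, 4.6]
tool_pos: [0.5198, 0.1213, 0.0932]
force: [-11.9, 1.3, 5.4]
tool_pos: [0.5198, 0.1213, 0.0932]
force: [-11.3, 2.0, 6.0]
```

```bash
python3 -m creep '[{"translation":[0,-0.0004,-0.0004],"angular":[0,0,0],"hand":-1},{"translation":[0,0,0],"angular":[0,0,0],"hand":-1},{"translation":[0,0,0],"angular":[0,0,0],"hand":-1},{"translation":[0,0,0],"angular":[0,0,0],"hand":-1},{"translation":[0,0,0],"angular":[0,0,0],"hand":-1}]' | grep -E "pos|force"
for i in 1 2 3; do python3 -m creep '[{"translation":[0,0,0],"angular":[0,0,0],"hand":-1},{"translation":[0,0,0],"angular":[0,0,0],"hand":-1},{"translation":[0,0,0],"angular":[0,0,0],"hand":-1},{"translation":[0,0,0],"angular":[0,0,0],"hand":-1},{"translation":[0,0,0],"angular":[0,0,0],"hand":-1}]' | grep -E "pos|force"; done
```

```text
tool_pos: [0.5199, 0.1214, 0.0933]
force: [-11.3, 1.3, 4.7]
tool_pos: [0.5199, 0.1213, 0.0932]
force: [-11.6, 0.9, 5.5]
tool_pos: [0.5199, 0.1213, 0.0933]
force: [-11.0, 0.6, 4.8]
tool_pos: [0.5199, 0.1213, 0.0933]
force: [-11.8, 1.3, 4.9]
```

```bash
python3 -m creep '[{"translation":[0,0.0005,0.0004],"angular":[0,0,0],"hand":-1},{"translation":[0,0.0005,0.0004],"angular":[0,0,0],"hand":-1},{"translation":[0,0,0],"angular":[0,0,0],"hand":-1},{"translation":[0,0,0],"angular":[0,0,0],"hand":-1},{"translation":[0,0,0],"angular":[0,0,0],"hand":-1}]' | grep -E "pos|force"
python3 -m creep '[{"translation":[0,0.0004,0.0003],"angular":[0,0,0],"hand":-1},{"translation":[0,0.0004,0.0003],"angular":[0,0,0],"hand":-1},{"translation":[0,0,0],"angular":[0,0,0],"hand":-1},{"translation":[0,0,0],"angular":[0,0,0],"hand":-1},{"translation":[0,0,0],"angular":[0,0,0],"hand":-1}]' | grep -E "pos|force"
```

```text
tool_pos: [0.5198, 0.1214, 0.0931]
force: [-9.9, 0.7, 5.7]
tool_pos: [0.5198, 0.1214, 0.0929]
force: [-9.6, 0.6, 6.1]
```

```bash
for i in 1 2; do python3 -m creep '[{"translation":[0,0.0005,0],"angular":[0,0,0],"hand":-1},{"translation":[0,0.0005,0],"angular":[0,0,0],"hand":-1},{"translation":[0,0,0],"angular":[0,0,0],"hand":-1},{"translation":[0,0,0],"angular":[0,0,0],"hand":-1},{"translation":[0,0,0],"angular":[0,0,0],"hand":-1}]' | grep -E "pos|force"; done
```

```text
tool_pos: [0.5197, 0.1214, 0.0929]
force: [-4.5, 0.3, 3.4]
tool_pos: [0.5196, 0.1214, 0.093]
force: [-2.7, 0.6, -2.0]
```

```bash
python3 -m creep '[{"translation":[0,0,0.0003],"angular":[0,0,0],"hand":-1},{"translation":[0,0,0],"angular":[0,0,0],"hand":-1},{"translation":[0,0,0],"angular":[0,0,0],"hand":-1},{"translation":[0,0,0],"angular":[0,0,0],"hand":-1},{"translation":[0,0,0],"angular":[0,0,0],"hand":-1}]' 20 | grep -E "pos|force"
python3 -m creep '[{"translation":[0,0,0],"angular":[0,0,0],"hand":-0.6},{"translation":[0,0,0],"angular":[0,0,0],"hand":-0.4},{"translation":[0,0,0],"angular":[0,0,0],"hand":-0.2},{"translation":[0,0,0],"angular":[0,0,0],"hand":0},{"translation":[0,0,0],"angular":[0,0,0],"hand":0}]' 20
python3 look.py w13
```

```text
tool_pos: [0.5196, 0.1213, 0.093]
force: [-1.3, 0.4, -1.4]
clock: 26.08
tool_pos: [0.5202, 0.1213, 0.0936]
tcp_rot: [-2.063, 2.368, -0.001]
force: [-0.7, -0.7, 0.5]
gripper_width: 0.503
26.0833 [0.5202 0.1213 0.0936] [-0.66 -0.7   0.48] [ 0.059 -0.009  0.02 ] [-0.9905  0.1374]
```

View pics/w13.png

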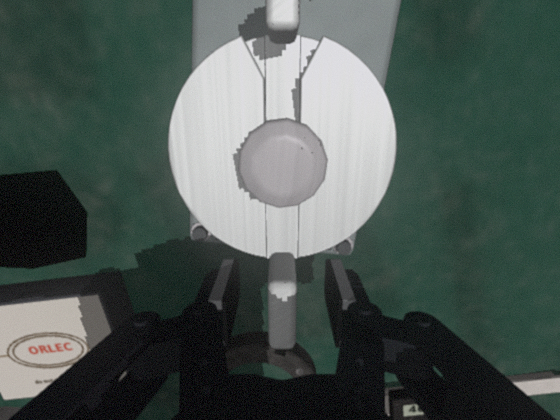

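```bash
python3 -m creep '[{"translation":[0,0,-0.01],"angular":[0,0,0],"hand":0.1},{"translation":[0,0,-0.02],"angular":[0,0,0],"hand":0.1},{"translation":[0,0,-0.03],"angular":[0,0,0],"hand":0.1},{"translation":[0,0,-0.03],"angular":[0,0,0],"hand":0.1},{"translation":[0,0,-0.02],"angular":[0,0,0],"hand":0.1}]'
python3 look.py w14; python3 - <<'E'
from h import *
d=np.load('w14.npz');K,o,r=d['K'],d['o'],d['r'];img=cv2.imread('pics/w14.png')
p,f=fit(img,K,o,r,(.579,.113),-.137,.078,205,lambda X,Y:(X**2+Y**2>.03**2)&(X>-.035)&~((X>.03)&(abs(Y)<.02)));print(p,f,np.degrees(p[2]))
h=rectify(img,K,o,r,.50,.66,.03,.19,.078,3000);cv2.imwrite('pics/r14.png',h)
img,K,o,r=snap('side','s14');cv2.imwrite('pics/s14c.png',cv2.resize(img[185:265,170:280],None,fx=6,fy=6,interpolation=cv2.INTER_CUBIC))
E
```

```text
clock: 26.55
tool_pos: [0.5208, 0.1214, 0.2071]
tcp_rot: [-2.061, 2.366, -0.004]
force: [0.6, 0.3, 0.5]
gripper_width: 0.549
26.55 [0.5208 0.1214 0.2071] [0.65 0.3  0.47] [ 0.009 -0.036  0.001] [-0.9905  0.1373]
[ 0.57901263  0.11325024 -0.03517371] 0.0208973266219752 -2.0153049119324558
```

View pics/r14.png

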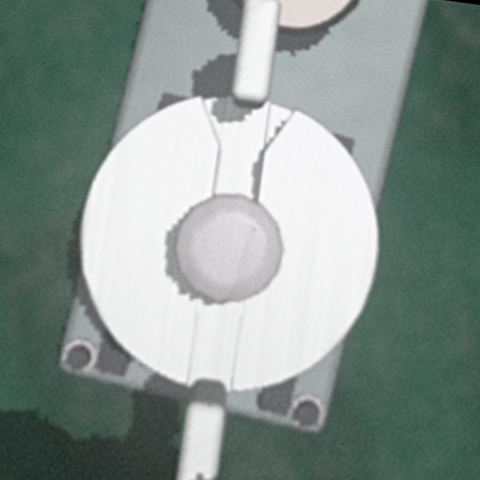

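View pics/s14c.png

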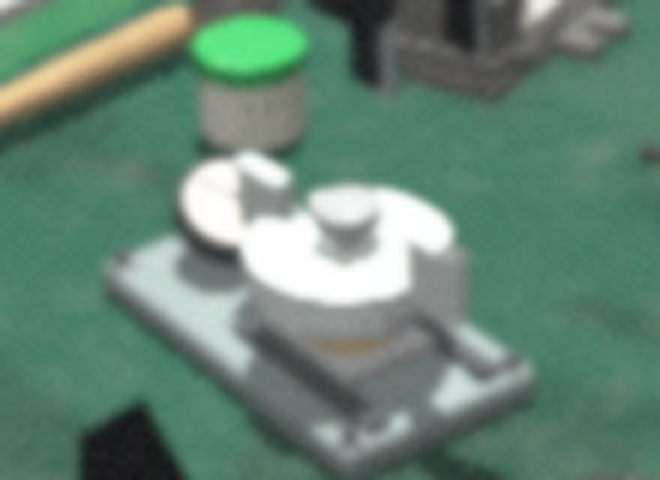

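```bash
python3 - <<'E'
from h import *
d=np.load('w14.npz');K,o,r=d['K'],d['o'],d['r'];img=cv2.imread('pics/w14.png')
for z,n in [(.078,'disc'),(.102,'head')]:
    h=rectify(img,K,o,r,.50,.66,.03,.19,z,3000);g=cv2.GaussianBlur(cv2.cvtColor(h,cv2.COLOR_BGR2GRAY),(5,5),0)
    rr=(145,155) if n=='disc' else (49,56)
    c=cv2.HoughCircles(g,cv2.HOUGH_GRADIENT,1,500,param1=80,param2=12,minRadius=rr[0],maxRadius=rr[1])
    for q in c[0][:2]: print(n,q,.66-q[1]/3000,.19-q[0]/3000)
h=rectify(img,K,o,r,.50,.66,.03,.19,.078,3000); g=cv2.cvtColor(h,cv2.COLOR_BGR2GRAY)
m=((g>205)).astype(np.uint8); ys,xs=np.nonzero(cv2.morphologyEx(m,cv2.MORPH_GRADIENT,np.ones((3,3))))
pts=np.c_[xs,ys].astype(float); c=np.array([229.5,241.])
for i in range(30):
    w=abs(np.hypot(*(pts-c).T)-150)<8
    q=pts[w];A=np.c_[2*q,np.ones(len(q))];s=np.linalg.lstsq(A,(q**2).sum(1),rcond=None)[0];c=s[:2]
print('disc ls',c,np.sqrt(s[2]+c@c),.66-c[1]/3000,.19-c[0]/3000)
h=rectify(img,K,o,r,.48,.68,.03,.19,.102,3000);cv2.imwrite('pics/r14h.png',h)
for n,px,z in []: pass
E
```

```text
disc [228.5 241.5 148.9] 0.5795 0.11383333
head [228.5 240.5  49.8] 0.5798334 0.11383333
disc ls [229.00836035 241.38017355] 147.6380174501614 0.5795399421486809 0.1136638798825029
```

View pics/r14h.png

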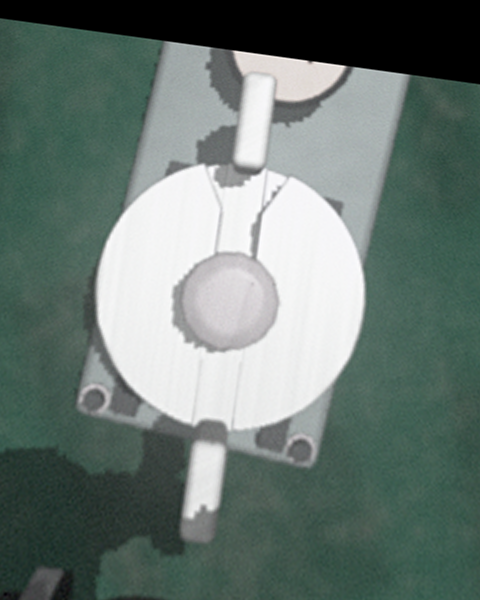

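```bash
python3 -c "
from workcell import env
print(env.state()['clock'],env.finish_job())"
```

```text
the job is handed in; nothing more can be done
26.65 None
```

The bare-aluminium mass now lies on top of the lower one, slot facing the opposite way, pressed home against the stem and released. I handed the job in at 26.65 s of the 72 s allowed. I did not touch the red look-alike or the bystanders.

- **Contact and push:** I gripped the mass by its fin, slid it in under the stem's head and felt the stem at a TCP x of about 0.520 m. I lowered it onto the lower mass and pushed towards the stem, building up to 11–12 N at the wrist. It held there for about 2.5 s.
- **Force on the stem:** The largest wrist reading along the push was 11.9 N, against the 20 N limit. That reading includes some friction on the lower mass, so the stem itself probably felt slightly less, about 9–12 N. Readings come only at the end of each call, so I did not see what happened in between.
- **Final checks:** The disc's centre and the stem head's centre agree within about 0.3 mm in the last wrist picture. The two fins and the head lie in one line, to within about 0.1°. The side view shows the mass flat, and the gripper is clear above it.
- **Check that disagreed:** My outline fit gave −2.0° for the mass's turn, where −7.9° was expected. I discarded it because the part of the picture left in the fit hid most of the slot, and the fin line and visible slot edges agree with −7.9°.

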